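# Refit a screening can and set the padder a quarter turn off its seat

## Robot

A 6-joint arm with a two-finger parallel gripper is mounted at the origin on the work surface. World frame = base frame: x ahead of the robot, y to its left, z up, the work surface at z = 0. Lengths are in m, angles in rad, forces in N, time in s.
With the tool pointing down it reaches from about 0.25 to 0.725 m from the base axis. Payload 4 kg.
Tool frame: the origin (TCP) lies between the finger pads; the fingertips stand 11 mm ahead of it and the grasp point (between the pads) lies 8 mm behind it (bot.tip_extent is the distance from the TCP to the fingertips, in m); z points along the fingers, y is the line along which they close (so a half turn about z gives the same grasp; the last joint's range is limited). The gripper opens to 85 mm and grips with 20 to 120 N. Pads are 22 mm wide; open, the fingers measure 114 mm over their backs; the gripper's body (76 mm by 85 mm) begins 54 mm behind the grasp point. The pads swing forward as they close: fully open they stand 13 mm farther back than shut.
Start: joints at [1.16, 0.241, 0.005, 1.335, 0, 1.571], TCP at [0.2, 0.458, 0.242] pointing down, gripper open.
Joint ranges: [-2.72, 2.72], [-1.05, 1.87], [-1.09, 1.28], [-1.99, 2.15], [-1.42, 1.44], [-3.14, 3.14]. Speed limits (rad/s): [2.79, 2.79, 3.14, 3.14, 3.14, 3.14].

## Interface

Orientations are given as a unit quaternion [x, y, z, w].
In Python, from workcell import bot gives the robot as it stands. The module is installed in compiled form; this text tells all that it offers.
- The arm moves only by the tool drive_tool, never from a script. Its argument "rows" is a list of rows, each an object of numbers: "dx", "dy", "dz": the shift along the tool's x, y, z in units of 50 mm (1.0 is 50 mm); "wx", "wy", "wz": the turn, a rotation vector about the tool's x, y, z in units of 5 degrees (1.0 is 5 degrees); "hand": the finger opening in mm, from 0 to 85.4. A call has 1 to 20 rows; each row is the pose to reach, as a shift and turn from the pose commanded when the call began, along the tool's axes at that moment; what a row does not reach only later rows make up. A row lasts 1/10 s, in which the tool goes at most 50 mm and 8.59 degrees, less where a joint would pass 70% of its speed; a pose out of reach is approached as far as the arm can. A call with a gripper value outside its range is refused whole. The fingers move at their own pace and stop on an object; the grip force is fixed at half the most. Time passes only in rows, so rows that repeat a pose let the fingers close. It gives the time, the measured TCP pose, the force, the opening and the grip force at its end, in the units of the state.
- bot.get_obs(): the state, without advancing time (a new reading comes with each control period).
- bot.camera(name): name is "scene" or "top" or "wrist"; returns the picture (420x560x3 uint8, red, green, blue); there is no depth.
- bot.get_calibration(name): a dict with "vfov" (degrees; the focal length in pixels is half the picture's height over the tangent of half this angle, whatever the lens; pixels are square), "cx", "cy" (the principal point, pixels), "origin" and "rotation" of the camera in the world; the wrist camera has in their place "mount" (4x4, takes a point from camera to tool coordinates, whose origin is the TCP and whose axes are the flange's). Camera axes: x right, y up, looking along -z (the intrinsics and any distortion apply to the point x, -y, -z); pixel columns grow to the right and rows downward; lengths in m; the calibration is good to about 2 mm. The wrist camera is an equidistant fisheye: a pixel r from the principal point sees the ray r / f radians off the axis. A picture is of the moment at which its call begins: read the wrist's pose just before it. get_calibration takes no time and is no camera call.
- bot.job_done(): hands the job in; it is judged then, once.
Trained networks look in the newest picture that a camera, given by its name, has taken for a name from the list of things; names that differ only in an ending like _2 or _b are one class to them, and where a whole thing is asked for, a point or a joint stands for the part that bears it (a point fixed in the world has none). Each returns a list of dicts, best first, with "score" (0 to 1); they miss things now and then, are a little off and sometimes report something else, mostly with a low value. They report only what shows in the picture. A call takes as long as a camera call. They do not tell look-alikes from the thing itself.
- bot.look_for(camera, thing): "extent" ([centre column, centre row, width, height] in pixels, round what is visible of it).
- bot.outline_of(camera, thing): "region" (420x560 bool, what is visible of it) and "extent" ([centre column, centre row, width, height] in pixels, round what is visible of it).
The state is a dict: "clock": time; "joint_pos": joint angles; "joint_vel": joint speeds; "tau": joint torques, N m; "eef_pos": TCP position; "tool_rot": TCP orientation; "ft_force": force on the tool from outside, world axes, zero at the start; "ft_torque": the same for the moment, N m; "grip_width": finger opening in m; "grasp_force": force on a finger pad.
Only numpy, scipy, OpenCV 4.12 (cv2) and the standard library are available. Lean on these libraries where they do the work, as an engineer would, in place of code of your own. Each camera call takes 0.05 s, during which the arm holds its last target. There are 200 camera calls.

## Task

A screening can has been left off this radio chassis: lower the loose square aluminium can over the bare coil, between the two cans that are already on the chassis, until it stands flat on the chassis, and let go of it without dropping it. Then set the padder: turn its black flat-headed thumbscrew clockwise until it seats, back it off a quarter turn and finish still gripping the screw there, so that the setting stays put while the meter is read. Leave the bottle, the reel and the screwdriver where they are.

Things in the scene. Friction and masses are not known exactly. Their poses are not given: they have to be found in the camera images.
- can_mid (a point): centre, half-way up (42.5 mm above its foot), of the loose screening can: plain aluminium square can 50 x 50 x 85 mm tall, wall 4 mm, open below, closed on top, 0.06 to 0.13 kg, standing upright on the bench to the left of the chassis, turned any way. Axes: z up, x and y square to its four flat faces
- coil_base (a point): point on the chassis top in the middle of the bare coil; axes as the chassis. Its brown square base, 36 x 36 x 5 mm high, square to the chassis, fits inside the can's foot (42 x 42 mm inside) and locates it; its round former and windings, 24 mm across, 54 mm high, go up inside the can. The two fixed cans, same size as the loose one, are centred 90 mm from this point along +y and -y
- chassis: fixed aluminium radio chassis, 240 (x) x 400 (y) x 55 mm high; origin under its middle, x to its rear (away from the robot), y along the row of cans (to the left), z up. Coil at x +60, y +75 mm. Tuning capacitor (68 mm high, from x -110 to -16, y 17 to 133 mm) stands 51 mm in front of the loose can's place; behind that place it is free. Nothing on it is taller than 85 mm above its top
- screw_head (a point): centre of the padder's thumbscrew head, on the screw's upright axis: flat black thumb-piece 32 mm long (x), 9 mm thick (y), 22 mm high (z), to be pinched across its thickness from above; turns with the screw, on a thinner neck. 47 mm above the chassis top, over a white ceramic base 14 mm high, on the right part of the chassis. Nothing within 70 mm of the axis is taller than 22 mm above the chassis top
- padder_screw (a joint): turn of the padder's thumbscrew, rad: 0 is seated (a firm stop), growing as it is backed off (anticlockwise seen from above). Starts between 2.2 and 3.6, so running it in takes more than one grasp. Right-hand thread; it rises too little to notice; turning takes about 0.04 to 0.1 N m; it stays where it is left
- cleaner: bystander: blue plastic bottle of cleaner, 52 mm across and 115 mm tall, standing on the bench behind the place of the loose can; origin in the middle of its foot
- reel: bystander: grey reel, 60 mm across and 40 mm tall, standing on its flat side near the robot, in front of the loose can; origin in the middle of its underside
- driver: bystander: screwdriver with a yellow handle, 190 mm long, lying on the bench to the right of the chassis; origin under its middle
Not all that is in view belongs to the job. What is shaped like the part that bears can_mid but green, purple or turquoise is not meant.

How it is judged:
By the outcome, as a careful person would: the job done as asked, in the order asked, and still so for the second after the job is handed in, while the arm keeps its last pose, push and grip.
It also fails if it takes over 72 s, if anything falls off the work surface, if the arm or the gripper's body presses on something with over 40 N, if the wrist force passes 120 N, or if a joint passes its speed limit or range.

## Working session

There is one attempt and no reset: what is moved stays moved. The work goes in short steps, Python scripts to look and compute and a tool call to move; the robot and the scene stay as the last step left them, time stands still between calls to the robot, and variables do not carry over. Pictures are saved under pics/ and viewed, at most 10 in all, crops included, and the job is handed in when it is done.

Besides the shell and the picture viewer there is one more tool, called by a JSON object that holds its "fn" and its "kwargs". drive_tool: Moves the arm, as the interface text tells. Its arguments: {"type":"object","properties":{"rows":{"type":"array","items":{"type":"object","properties":{"dx":{"type":"number"},"dy":{"type":"number"},"dz":{"type":"number"},"wx":{"type":"number"},"wy":{"type":"number"},"wz":{"type":"number"},"hand":{"type":"number"}}}}},"required":["rows"]}

```bash
mkdir -p pics
cat > h.py <<'E'
import numpy as np, cv2
from scipy.spatial.transform import Rotation as R
from workcell import bot
def snap(n,f):
    o=bot.get_obs(); im=bot.camera(n); cv2.imwrite(f'pics/{f}.png',im[:,:,::-1]); return o,im
def cam(n,o=None):
    c=bot.get_calibration(n); f=210/np.tan(np.radians(c['vfov'])/2)
    if 'mount' in c:
        o=o or bot.get_obs(); T=np.eye(4);T[:3,:3]=R.from_quat(o['tool_rot']).as_matrix();T[:3,3]=o['eef_pos']
        T=T@np.array(c['mount']); return f,c['cx'],c['cy'],T[:3,3],T[:3,:3],True
    return f,c['cx'],c['cy'],np.array(c['origin']),np.array(c['rotation']),False
def ray(C,u,v):
    f,cx,cy,o,r,fe=C; x,y=(u-cx)/f,(v-cy)/f
    if fe:
        t=np.hypot(x,y); s=np.sin(t)/t if t>1e-9 else 1; d=np.array([x*s,-y*s,-np.cos(t)])
    else: d=np.array([x,-y,-1.])
    return o,r@d
def atz(C,u,v,z):
    o,d=ray(C,u,v); return o+d*(z-o[2])/d[2]
def proj(C,p):
    f,cx,cy,o,r,fe=C; q=r.T@(np.array(p)-o); x,y,z=q[0],-q[1],-q[2]
    if fe:
        h=np.hypot(x,y); t=np.arctan2(h,z); return np.array([cx+f*t*x/h,cy+f*t*y/h])
    return np.array([cx+f*x/z,cy+f*y/z])
E
python3 - <<'E'
from h import *
np.set_printoptions(precision=4,suppress=True)
ims=[]
for n in ['scene','top','wrist']:
    o,im=snap(n,n+'0')
    print(n,bot.get_calibration(n))
    for t in ['can_mid','coil_base','chassis','screw_head','padder_screw','cleaner','reel','driver']:
        try: print(t,[(round(d['score'],2),np.round(d['extent'])) for d in bot.look_for(n,t)[:3]])
        except Exception as e: print(t,e)
print(bot.get_obs())
E
```

```text
scene {'vfov': 55.13847867443433, 'cx': 281.97632214595114, 'cy': 208.3279053528742, 'origin': array([1.1552, 0.1116, 1.1616]), 'rotation': array([0.1694, 0.2156, 0.7442, 0.6091])}
can_mid [(0.69, array([392., 203.,  22.,  32.])), (0.67, array([396., 238.,  24.,  28.])), (0.62, array([364., 222.,  20.,  28.]))]
coil_base [(0.84, array([263., 241., 147., 103.]))]
chassis [(0.96, array([263., 245., 144.,  98.]))]
screw_head [(0.51, array([226., 217.,   8.,  14.]))]
padder_screw [(0.47, array([226., 221.,   4.,  13.]))]
cleaner [(0.87, array([388., 288.,  22.,  27.]))]
reel [(0.89, array([356., 195.,  22.,  22.]))]
driver [(0.51, array([149., 195.,  21.,  45.]))]
top {'vfov': 54.27910230320904, 'cx': 281.74554864843935, 'cy': 208.24346023726224, 'origin': array([ 0.3024, -0.032 ,  1.1356]), 'rotation': array([-0.0766,  0.0825,  0.7202, -0.6845])}
can_mid [(0.96, array([149., 277.,  32.,  28.])), (0.89, array([178., 204.,  29.,  23.])), (0.87, array([102., 239.,  32.,  30.]))]
coil_base [(0.68, array([287., 196., 155.,  94.]))]
chassis [(0.6, array([290., 199., 149.,  95.])), (0.33, arra
[... 600 characters left out ...]
can_mid [(0.84, array([228., 334.,  39.,  24.]))]
coil_base [(0.62, array([ 87., 414.,  13.,  11.]))]
chassis [(0.64, array([ 86., 414.,  19.,  10.]))]
screw_head []
padder_screw []
cleaner []
reel []
driver []
{'clock': 1.35, 'joint_pos': array([ 1.16  ,  0.2406,  0.005 ,  1.3352, -0.    ,  1.5708]), 'joint_vel': array([-0.0004,  0.0004, -0.0011,  0.    , -0.0015,  0.0004]), 'tau': array([ -0.0006, -37.2213,  25.2684,   0.0012,   0.0001,   0.    ]), 'eef_pos': array([0.1997, 0.4584, 0.2423]), 'tool_rot': array([ 0.204,  0.979, -0.   , -0.   ]), 'ft_force': array([-0.415 , -0.5013,  0.1557]), 'ft_torque': array([0.0166, 0.0655, 0.0606]), 'grasp_force': 0.0, 'grip_width': 0.08512189675610782}
```

Run:
```python
import cv2,numpy as np
a=cv2.imread('pics/top0.png')[140:320,70:480]; b=cv2.imread('pics/scene0.png')[150:330,130:430]
cv2.imwrite('pics/v1.png',cv2.resize(a,(800,351),interpolation=cv2.INTER_CUBIC))
cv2.imwrite('pics/v2.png',cv2.resize(b,(800,480),interpolation=cv2.INTER_CUBIC))
```

```text
(no output)
```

View pics/v1.png

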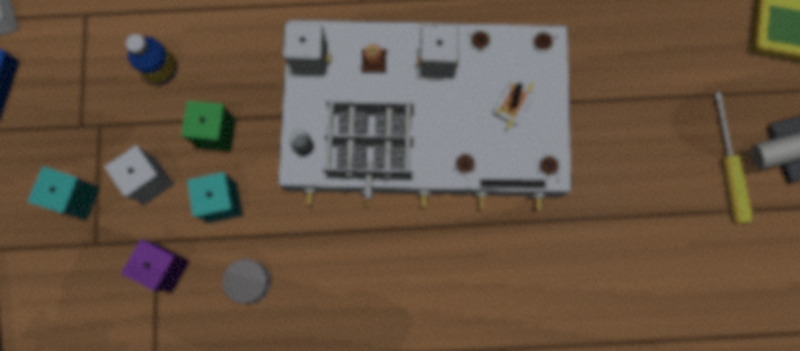

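View pics/v2.png

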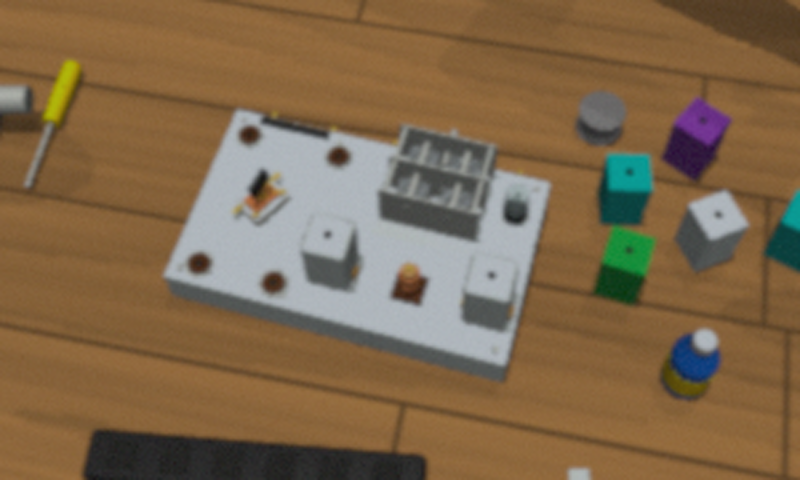

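Run:
```python
from h import *
np.set_printoptions(precision=4,suppress=True)
C=cam('top'); s=lambda u,v,z:atz(C,70+u/800*410,140+v/351*180,z)
S=cam('scene'); t=lambda u,v,z:atz(S,130+u/800*300,150+v/480*180,z)
for n,a,z,b in [('can',(130,170),.085,(718,214)),('fixL',(303,40),.14,(491,275)),('fixR',(439,43),.14,(327,234)),('screw',(516,95),.113,(262,185)),('green',(202,119),.085,(629,250)),('turqR',(209,194),.085,(629,172)),('turqL',(52,188),.085,None),('purple',(146,265),.085,(703,120))]:
    print(n,s(*a,z),t(*b,z) if b else '')
print('chassis corners',[s(*a,.055)[:2] for a in [(285,22),(566,27),(570,190),(281,187)]])
print('can corners',[s(*a,.085)[:2] for a in [(106,168),(136,146),(158,172),(126,198)]])
```

```text
Traceback (most recent call last):
  File "h.py", line 19, in atz
    o,d=ray(C,u,v); return o+d*(z-o[2])/d[2]
        ~~~^^^^^^^
  File "h.py", line 17, in ray
    return o,r@d
             ~^~
ValueError: matmul: Input operand 1 has a mismatch in its core dimension 0, with gufunc signature (n?,k),(k,m?)->(n?,m?) (size 3 is different from 4)
```

Rotation is a quaternion.

```bash
sed -i "s/np.array(c\['rotation'\])/R.from_quat(c['rotation']).as_matrix()/" h.py
cat > t.py <<'E'
from h import *
np.set_printoptions(precision=4,suppress=True)
C=cam('top'); s=lambda u,v,z:atz(C,70+u/800*410,140+v/351*180,z)
S=cam('scene'); t=lambda u,v,z:atz(S,130+u/800*300,150+v/480*180,z)
for n,a,z,b in [('can',(130,170),.085,(718,214)),('fixL',(303,40),.14,(491,275)),('fixR',(439,43),.14,(327,234)),('screw',(516,95),.113,(262,185)),('green',(202,119),.085,(629,250)),('turqR',(209,194),.085,(629,172)),('turqL',(52,188),.085,None),('purple',(146,265),.085,(703,120))]:
    print(n,s(*a,z),t(*b,z) if b else '')
print('chassis corners',[s(*a,.055)[:2] for a in [(285,22),(566,27),(570,190),(281,187)]])
print('can corners',[s(*a,.085)[:2] for a in [(106,168),(136,146),(158,172),(126,198)]])
E
python3 t.py
```

```text
can [0.5117 0.3324 0.085 ] [0.5107 0.3316 0.085 ]
fixL [0.6631 0.0916 0.14  ] [0.6633 0.0916 0.14  ]
fixR [ 0.65   -0.0864  0.14  ] [ 0.6498 -0.0886  0.14  ]
screw [ 0.5816 -0.1857  0.113 ] [ 0.5901 -0.1811  0.113 ]
green [0.5771 0.2372 0.085 ] [0.5763 0.2367 0.085 ]
turqR [0.4741 0.2271 0.085 ] [0.4746 0.2273 0.085 ]
turqL [0.4927 0.4349 0.085 ] 
purple [0.3851 0.3082 0.085 ] [0.3844 0.3075 0.085 ]
chassis corners [array([0.7224, 0.1274]), array([ 0.6946, -0.274 ]), array([ 0.4595, -0.2574]), array([0.4836, 0.1365])]
can corners [array([0.5161, 0.3644]), array([0.5441, 0.3253]), array([0.5071, 0.2951]), array([0.4743, 0.3367])]
```

{"fn": "drive_tool", "kwargs": {"rows": [{"dx":-1,"dy":0,"wz":1,"hand":85},{"dx":-2,"wz":2},{"dx":-3,"wz":3},{"dx":-4,"wz":4},{"dx":-5,"dy":0.1,"wz":5},{"dx":-6,"dy":0.15,"wz":5.9},{"dx":-6.71,"dy":0.17,"wz":5.9},{"dx":-6.71,"dy":0.17,"wz":5.9},{"dx":-6.71,"dy":0.17,"wz":5.9},{"dx":-6.71,"dy":0.17,"wz":5.9}]}}

```text
invalid input at $.rows[0]: expected keys dx, dy, dz, wx, wy, wz, hand
```

```bash
cat > can.py <<'E'
from h import *
np.set_printoptions(precision=4,suppress=True)
o,im=snap('wrist','w1'); C=cam('wrist',o)
print(o['eef_pos'],o['joint_pos'],o['clock'],o['grip_width'])
for d in bot.outline_of('wrist','can_mid')[:4]:
    print(d['score'],np.round(d['extent']), atz(C,d['extent'][0],d['extent'][1],.085))
E
python3 can.py
```

```text
[0.1997 0.4584 0.2423] [ 1.16    0.2406  0.005   1.3352 -0.      1.5708] 1.35 0.08512189675610782
0.59 [228. 335.  37.  24.] [0.3243 0.3463 0.085 ]
```

View pics/w1.png

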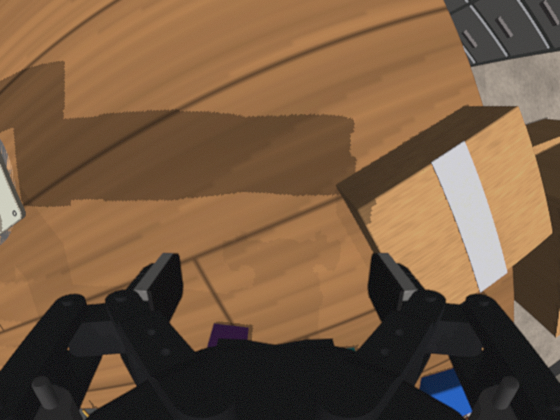

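The view shows the start pose: fingers at columns 165/395, bench, and the purple can partly at (230,335). The move was refused because every key is required.

{"fn": "drive_tool", "kwargs": {"rows": [{"dx":-1,"dy":0,"dz":0,"wx":0,"wy":0,"wz":1,"hand":85},{"dx":-2,"dy":0,"dz":0,"wx":0,"wy":0,"wz":2,"hand":85},{"dx":-3,"dy":0,"dz":0,"wx":0,"wy":0,"wz":3,"hand":85},{"dx":-4,"dy":0.1,"dz":0,"wx":0,"wy":0,"wz":4,"hand":85},{"dx":-5,"dy":0.1,"dz":0,"wx":0,"wy":0,"wz":5,"hand":85},{"dx":-6,"dy":0.15,"dz":0,"wx":0,"wy":0,"wz":5.9,"hand":85},{"dx":-6.71,"dy":0.17,"dz":0,"wx":0,"wy":0,"wz":5.9,"hand":85},{"dx":-6.71,"dy":0.17,"dz":0,"wx":0,"wy":0,"wz":5.9,"hand":85},{"dx":-6.71,"dy":0.17,"dz":0,"wx":0,"wy":0,"wz":5.9,"hand":85},{"dx":-6.71,"dy":0.17,"dz":0,"wx":0,"wy":0,"wz":5.9,"hand":85},{"dx":-6.71,"dy":0.17,"dz":0,"wx":0,"wy":0,"wz":5.9,"hand":85}]}}

```text
clock: 2.55
eef_pos: [0.5094, 0.333, 0.2426]
tool_rot: [0.446, 0.895, 0.0, -0.0]
ft_force: [0.1, 0.2, -0.4]
grip_width: 0.0849
grasp_force: 0.0
```

```bash
sed -i 's/w1/w2/' can.py; python3 can.py
```

```text
[0.5094 0.333  0.2426] [0.5789 0.4619 0.3242 1.4332 0.0002 1.5026] 2.55 0.08493645134951622
0.98 [272. 289.  62.  88.] [0.5657 0.2518 0.085 ]
0.94 [277. 192.  56.  67.] [0.5093 0.3348 0.085 ]
0.9 [325.  95.  78.  77.] [0.4903 0.4303 0.085 ]
0.73 [164. 138.  81.  71.] [0.3959 0.3137 0.085 ]
```

View pics/w2.png

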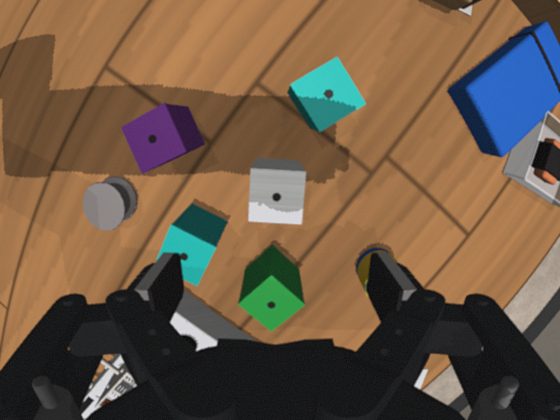

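Top face of the plain can: hole at (276,197), corners near (249,168),(306,170),(303,224),(249,222), nearly square to the fingers; green lies below it, turquoise at left and upper right.

```bash
cat > can2.py <<'E'
from h import *
np.set_printoptions(precision=4,suppress=True)
o=bot.get_obs(); C=cam('wrist',o); im=cv2.imread('pics/w2.png')
hsv=cv2.cvtColor(im,cv2.COLOR_BGR2HSV).astype(int)
# dark hole centroid
g=im.max(2)[187:208,266:288]; ys,xs=np.where(g<90); u,v=xs.mean()+266,ys.mean()+187
print('hole',u,v,atz(C,u,v,.085))
# bottom edge: last light gray row per column; side edges: per row
m=((hsv[...,1]<40)&(hsv[...,2]>110)).astype(np.uint8); m=m[150:240,235:320]
pts=[];L=[];Rr=[]
for c in range(255,298,2):
    r=np.where(m[:,c-235])[0]; pts.append(atz(C,c,r.max()+150.5,.085)[:2])
for r in range(178,216,2):
    c=np.where(m[r-150])[0]; L.append(atz(C,c.min()+234.5,r,.085)[:2]);Rr.append(atz(C,c.max()+235.5,r,.085)[:2])
for n,p in [('bot',pts),('L',L),('R',Rr)]:
    p=np.array(p,np.float32); vx,vy,x,y=cv2.fitLine(p,cv2.DIST_HUBER,0,.01,.001).ravel()
    print(n,np.degrees(np.arctan2(vy,vx))%90,x,y)
print(R.from_quat(o['tool_rot']).as_matrix())
E
python3 can2.py
```

```text
hole 276.2608695652174 196.6304347826087 [0.5119 0.3307 0.085 ]
bot 33.444164 0.5266414 0.31081003
L 33.18978 0.49128002 0.31702363
R 33.75266 0.5305764 0.34735352
[[-0.6029  0.7978  0.0003]
 [ 0.7978  0.6029  0.0002]
 [ 0.      0.0004 -1.    ]]
```

{"fn": "drive_tool", "kwargs": {"rows": [{"dx":-0.07,"dy":0.01,"dz":0.5,"wx":0,"wy":0,"wz":0.72,"hand":85},{"dx":-0.07,"dy":0.01,"dz":1.1,"wx":0,"wy":0,"wz":0.72,"hand":85},{"dx":-0.07,"dy":0.01,"dz":1.8,"wx":0,"wy":0,"wz":0.72,"hand":85},{"dx":-0.07,"dy":0.01,"dz":2.5,"wx":0,"wy":0,"wz":0.72,"hand":85},{"dx":-0.07,"dy":0.01,"dz":3.1,"wx":0,"wy":0,"wz":0.72,"hand":85},{"dx":-0.07,"dy":0.01,"dz":3.5,"wx":0,"wy":0,"wz":0.72,"hand":85},{"dx":-0.07,"dy":0.01,"dz":3.71,"wx":0,"wy":0,"wz":0.72,"hand":70},{"dx":-0.07,"dy":0.01,"dz":3.71,"wx":0,"wy":0,"wz":0.72,"hand":56},{"dx":-0.07,"dy":0.01,"dz":3.71,"wx":0,"wy":0,"wz":0.72,"hand":45},{"dx":-0.07,"dy":0.01,"dz":3.71,"wx":0,"wy":0,"wz":0.72,"hand":40},{"dx":-0.07,"dy":0.01,"dz":3.71,"wx":0,"wy":0,"wz":0.72,"hand":40},{"dx":-0.07,"dy":0.01,"dz":3.71,"wx":0,"wy":0,"wz":0.72,"hand":40},{"dx":-0.07,"dy":0.01,"dz":3.71,"wx":0,"wy":0,"wz":0.72,"hand":40}]}}

```text
clock: 3.95
eef_pos: [0.5134, 0.3298, 0.0573]
tool_rot: [0.474, 0.88, 0.0, 0.0]
ft_force: [-1.2, -0.2, 0.8]
grip_width: 0.0493
grasp_force: 62.2
```

{"fn": "drive_tool", "kwargs": {"rows": [{"dx":0,"dy":0,"dz":-0.3,"wx":0,"wy":0,"wz":0,"hand":40},{"dx":0,"dy":0,"dz":-0.9,"wx":0,"wy":0,"wz":0,"hand":40},{"dx":0,"dy":0,"dz":-1.7,"wx":0,"wy":0,"wz":0,"hand":40},{"dx":0,"dy":0,"dz":-2.5,"wx":0,"wy":0,"wz":0,"hand":40},{"dx":-0.2,"dy":0,"dz":-3.2,"wx":0,"wy":0,"wz":0,"hand":40},{"dx":-0.6,"dy":-0.15,"dz":-3.6,"wx":0,"wy":0,"wz":0.5,"hand":40},{"dx":-1.2,"dy":-0.3,"dz":-3.6,"wx":0,"wy":0,"wz":1,"hand":40},{"dx":-1.9,"dy":-0.5,"dz":-3.6,"wx":0,"wy":0,"wz":1.7,"hand":40},{"dx":-2.7,"dy":-0.7,"dz":-3.6,"wx":0,"wy":0,"wz":2.4,"hand":40},{"dx":-3.5,"dy":-0.9,"dz":-3.6,"wx":0,"wy":0,"wz":3.1,"hand":40},{"dx":-4.3,"dy":-1.1,"dz":-3.6,"wx":0,"wy":0,"wz":3.8,"hand":40},{"dx":-5.1,"dy":-1.3,"dz":-3.6,"wx":0,"wy":0,"wz":4.5,"hand":40},{"dx":-5.9,"dy":-1.5,"dz":-3.6,"wx":0,"wy":0,"wz":5.2,"hand":40},{"dx":-6.7,"dy":-1.7,"dz":-3.6,"wx":0,"wy":0,"wz":5.9,"hand":40},{"dx":-7.5,"dy":-1.95,"dz":-3.6,"wx":0,"wy":0,"wz":6.6,"hand":40},{"dx":-8.1,"dy":-2.1,"dz":-3.6,"wx":0,"wy":0,"wz":7.2,"hand":40},{"dx":-8.4,"dy":-2.17,"dz":-3.6,"wx":0,"wy":0,"wz":7.54,"hand":40},{"dx":-8.49,"dy":-2.2,"dz":-3.6,"wx":0,"wy":0,"wz":7.54,"hand":40},{"dx":-8.49,"dy":-2.2,"dz":-3.6,"wx":0,"wy":0,"wz":7.54,"hand":40},{"dx":-8.49,"dy":-2.2,"dz":-3.6,"wx":0,"wy":0,"wz":7.54,"hand":40}]}}

```text
clock: 5.95
eef_pos: [0.6545, -0.0837, 0.2369]
tool_rot: [0.733, 0.681, 0.0, -0.0]
ft_force: [-0.0, 0.3, -0.7]
grip_width: 0.0492
grasp_force: 62.3
```

```bash
sed -i 's/w2/w3/' can.py; python3 can.py
```

```text
[ 0.6545 -0.0837  0.2369] [-0.1275  0.5772  0.4972  1.4913  0.0006  1.5168] 5.95 0.049188199184014174
0.62 [275. 266. 142. 156.] [ 0.6483 -0.1544  0.085 ]
```

View pics/w3.png

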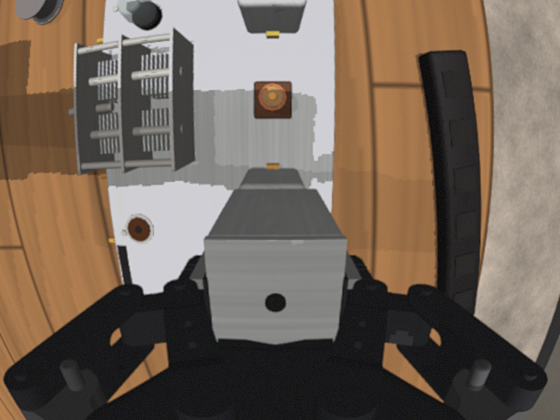

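The coil's brown base is at about (254-291, 82-118), with the former's top at (272,97). The held can's hole is at (275,302), and the fixed cans lie above and below.

```bash
cat > coil.py <<'E'
from h import *
np.set_printoptions(precision=4,suppress=True)
o=bot.get_obs(); C=cam('wrist',o); im=cv2.imread('pics/w3.png')
hsv=cv2.cvtColor(im,cv2.COLOR_BGR2HSV).astype(int)
m=((hsv[...,1]>90)).astype(np.uint8); w=np.zeros_like(m); w[72:130,242:304]=m[72:130,242:304]
ys,xs=np.where(w); print(xs.min(),xs.max(),ys.min(),ys.max(),w.sum())
cs=max(cv2.findContours(w,cv2.RETR_EXTERNAL,cv2.CHAIN_APPROX_NONE)[0],key=cv2.contourArea)
P=np.array([atz(C,u,v,.060)[:2] for u,v in cs[:,0].astype(float)],np.float32)
(c,s,a)=cv2.minAreaRect(P); print('base',c,s,a%90)
o2=o['eef_pos']; g=im.max(2)[288:318,258:294]; y,x=np.where(g<70); u,v=x.mean()+258,y.mean()+288
print('hole in hand',u,v,atz(C,u,v,o2[2]+.0277)-o2)
# held can front top edge corners (207,237),(345,237)
print([atz(C,u,237,o2[2]+.0277)-o2 for u in (207,345)])
print(R.from_quat(o['tool_rot']).as_matrix())
E
python3 coil.py
```

```text
255 290 82 117 1285
base (0.6577926874160767, 0.0014526024460792542) (0.033361248672008514, 0.03271952271461487) 85.67323303222656
hole in hand 275.03986710963454 302.36544850498336 [-0.0006  0.001   0.0277]
[array([-0.0219,  0.0283,  0.0277]), array([0.0252, 0.0248, 0.0277])]
[[ 0.0731  0.9973  0.    ]
 [ 0.9973 -0.0731  0.0003]
 [ 0.0003  0.     -1.    ]]
```

{"fn": "drive_tool", "kwargs": {"rows": [{"dx":0.3,"dy":-0.01,"dz":0,"wx":0,"wy":0,"wz":0.03,"hand":40},{"dx":0.8,"dy":-0.03,"dz":0,"wx":0,"wy":0,"wz":0.03,"hand":40},{"dx":1.3,"dy":-0.05,"dz":0,"wx":0,"wy":0,"wz":0.03,"hand":40},{"dx":1.6,"dy":-0.06,"dz":0,"wx":0,"wy":0,"wz":0.03,"hand":40},{"dx":1.69,"dy":-0.06,"dz":0,"wx":0,"wy":0,"wz":0.03,"hand":40},{"dx":1.69,"dy":-0.06,"dz":0.3,"wx":0,"wy":0,"wz":0.03,"hand":40},{"dx":1.69,"dy":-0.06,"dz":0.7,"wx":0,"wy":0,"wz":0.03,"hand":40},{"dx":1.69,"dy":-0.06,"dz":1.1,"wx":0,"wy":0,"wz":0.03,"hand":40},{"dx":1.69,"dy":-0.06,"dz":1.5,"wx":0,"wy":0,"wz":0.03,"hand":40},{"dx":1.69,"dy":-0.06,"dz":1.8,"wx":0,"wy":0,"wz":0.03,"hand":40},{"dx":1.69,"dy":-0.06,"dz":2.0,"wx":0,"wy":0,"wz":0.03,"hand":40},{"dx":1.69,"dy":-0.06,"dz":2.1,"wx":0,"wy":0,"wz":0.03,"hand":40},{"dx":1.69,"dy":-0.06,"dz":2.1,"wx":0,"wy":0,"wz":0.03,"hand":40}]}}

```text
clock: 7.35
eef_pos: [0.6579, -0.001, 0.1313]
tool_rot: [0.734, 0.679, -0.0, -0.0]
ft_force: [-0.6, 0.2, -1.3]
grip_width: 0.0495
grasp_force: 62.3
```

{"fn": "drive_tool", "kwargs": {"rows": [{"dx":0.03,"dy":0,"dz":0,"wx":0,"wy":0,"wz":0,"hand":40},{"dx":0.03,"dy":0,"dz":0.08,"wx":0,"wy":0,"wz":0,"hand":40},{"dx":0.03,"dy":0,"dz":0.16,"wx":0,"wy":0,"wz":0,"hand":40},{"dx":0.03,"dy":0,"dz":0.24,"wx":0,"wy":0,"wz":0,"hand":40},{"dx":0.03,"dy":0,"dz":0.28,"wx":0,"wy":0,"wz":0,"hand":40},{"dx":0.03,"dy":0,"dz":0.32,"wx":0,"wy":0,"wz":0,"hand":40},{"dx":0.03,"dy":0,"dz":0.34,"wx":0,"wy":0,"wz":0,"hand":40},{"dx":0.03,"dy":0,"dz":0.34,"wx":0,"wy":0,"wz":0,"hand":40}]}}

```text
clock: 8.15
eef_pos: [0.6582, 0.0007, 0.1146]
tool_rot: [0.734, 0.679, -0.0, -0.0]
ft_force: [-0.2, 0.5, -1.3]
grip_width: 0.0494
grasp_force: 62.3
```

{"fn": "drive_tool", "kwargs": {"rows": [{"dx":0,"dy":0,"dz":0.02,"wx":0,"wy":0,"wz":0,"hand":40},{"dx":0,"dy":0,"dz":0.04,"wx":0,"wy":0,"wz":0,"hand":40},{"dx":0,"dy":0,"dz":0.05,"wx":0,"wy":0,"wz":0,"hand":40},{"dx":0,"dy":0,"dz":0.05,"wx":0,"wy":0,"wz":0,"hand":40}]}}

```text
clock: 8.55
eef_pos: [0.6582, 0.0007, 0.1123]
tool_rot: [0.734, 0.679, 0.0, -0.0]
ft_force: [0.5, -0.2, -0.1]
grip_width: 0.0496
grasp_force: 62.4
```

Just touching (weight is going off); press very slightly more.

{"fn": "drive_tool", "kwargs": {"rows": [{"dx":0,"dy":0,"dz":0.01,"wx":0,"wy":0,"wz":0,"hand":40},{"dx":0,"dy":0,"dz":0.015,"wx":0,"wy":0,"wz":0,"hand":40},{"dx":0,"dy":0,"dz":0.015,"wx":0,"wy":0,"wz":0,"hand":40}]}}

```text
clock: 8.85
eef_pos: [0.6583, 0.0007, 0.1124]
tool_rot: [0.734, 0.679, 0.0, 0.0]
ft_force: [-1.8, -0.1, 4.6]
grip_width: 0.0492
grasp_force: 62.7
```

{"fn": "drive_tool", "kwargs": {"rows": [{"dx":0,"dy":0,"dz":0,"wx":0,"wy":0,"wz":0,"hand":54},{"dx":0,"dy":0,"dz":0,"wx":0,"wy":0,"wz":0,"hand":60},{"dx":0,"dy":0,"dz":0,"wx":0,"wy":0,"wz":0,"hand":70},{"dx":0,"dy":0,"dz":0,"wx":0,"wy":0,"wz":0,"hand":76},{"dx":0,"dy":0,"dz":0,"wx":0,"wy":0,"wz":0,"hand":76},{"dx":0,"dy":0,"dz":-0.2,"wx":0,"wy":0,"wz":0,"hand":76},{"dx":0,"dy":0,"dz":-0.6,"wx":0,"wy":0,"wz":0,"hand":76},{"dx":0,"dy":0,"dz":-1.2,"wx":0,"wy":0,"wz":0,"hand":76},{"dx":0,"dy":0,"dz":-1.9,"wx":0,"wy":0,"wz":0,"hand":76},{"dx":0,"dy":0,"dz":-2.6,"wx":0,"wy":0,"wz":0,"hand":76},{"dx":-0.5,"dy":-0.15,"dz":-2.6,"wx":0,"wy":0,"wz":0,"hand":76},{"dx":-1.2,"dy":-0.4,"dz":-2.6,"wx":0,"wy":0,"wz":0,"hand":76},{"dx":-2,"dy":-0.65,"dz":-2.6,"wx":0,"wy":0,"wz":0,"hand":76},{"dx":-2.8,"dy":-0.9,"dz":-2.6,"wx":0,"wy":0,"wz":0,"hand":76},{"dx":-3.5,"dy":-1.1,"dz":-2.6,"wx":0,"wy":0,"wz":0,"hand":76},{"dx":-3.78,"dy":-1.17,"dz":-2.6,"wx":0,"wy":0,"wz":0,"hand":76},{"dx":-3.78,"dy":-1.17,"dz":-2.6,"wx":0,"wy":0,"wz":0,"hand":76},{"dx":-3.78,"dy":-1.17,"dz":-2.6,"wx":0,"wy":0,"wz":0,"hand":76}]}}

```text
clock: 10.65
eef_pos: [0.5856, -0.1826, 0.242]
tool_rot: [0.734, 0.679, 0.001, 0.0]
ft_force: [-0.1, 0.2, -0.0]
grip_width: 0.0758
grasp_force: 0.0
```

```bash
cat > scr.py <<'E'
from h import *
np.set_printoptions(precision=4,suppress=True)
o,im=snap('wrist','w4'); C=cam('wrist',o)
print(o['eef_pos'],o['joint_pos'],o['clock'],o['grip_width'])
for t in ['screw_head','can_mid']:
  for d in bot.outline_of('wrist',t)[:2]:
    print(t,d['score'],np.round(d['extent']), atz(C,d['extent'][0],d['extent'][1],.113))
E
python3 scr.py
```

```text
[ 0.5856 -0.1826  0.242 ] [-0.3027  0.4717  0.3379  1.4364  0.0008  1.3463] 10.65 0.0758102357382518
screw_head 0.67 [275. 201.  38.  21.] [ 0.5847 -0.1829  0.113 ]
can_mid 0.92 [345.  13.  73.  26.] [ 0.6536 -0.0307  0.113 ]
```

View pics/w4.png

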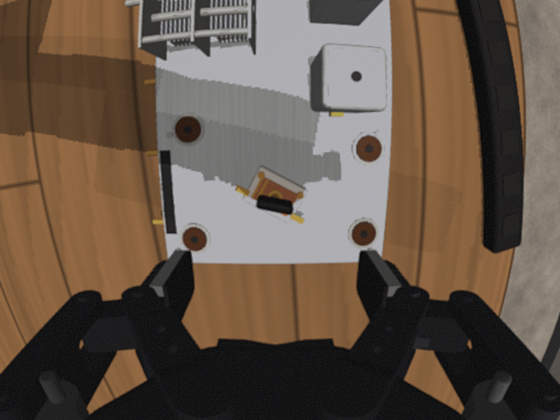

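Head: black bar centred about (275,205), tilted ~12° in the image, over the white base turned ~25°. Nothing near it.

Run:
```python
from h import *
np.set_printoptions(precision=4,suppress=True)
o=bot.get_obs(); C=cam('wrist',o); im=cv2.imread('pics/w4.png')
w=np.zeros(im.shape[:2],np.uint8); w[190:222,250:302]=(im.max(2)<60)[190:222,250:302]
cs=max(cv2.findContours(w,cv2.RETR_EXTERNAL,cv2.CHAIN_APPROX_NONE)[0],key=cv2.contourArea)
for z in (.113,.102):
    P=np.array([atz(C,u,v,z)[:2] for u,v in cs[:,0].astype(float)],np.float32)
    print(z,cv2.minAreaRect(P),P.mean(0))
    l=cv2.fitLine(P,cv2.DIST_L2,0,.01,.001).ravel(); print(np.degrees(np.arctan2(l[1],l[0])))
# predicted box outlines for check
h=np.degrees(np.arctan2(R.from_quat(o['tool_rot']).as_matrix()[1,1],R.from_quat(o['tool_rot']).as_matrix()[0,1])); print('heading',h)
c=cv2.resize(im[170:240,220:330],(770,490),interpolation=cv2.INTER_CUBIC); cv2.imwrite('pics/v5.png',c)
```

```text
0.113 ((0.5846722722053528, -0.1842401623725891), (0.011679679155349731, 0.029829151928424835), 73.8521728515625) [ 0.5844 -0.1845]
-17.493914
0.102 ((0.5844398736953735, -0.18712539970874786), (0.01217572670429945, 0.031095921993255615), 73.85220336914062) [ 0.5842 -0.1874]
-17.49364
heading -4.3539137279087985
```

View pics/v5.png

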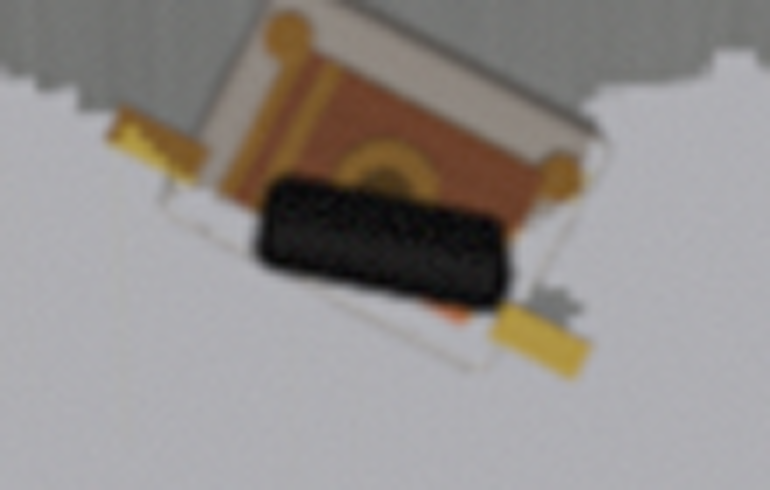

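Centre of head about (0.5846,-0.1857), long axis heading -16.7°. Turn the gripper 77.6°, descend, and look before closing.

{"fn": "drive_tool", "kwargs": {"rows": [{"dx":-0.06,"dy":-0.015,"dz":0,"wx":0,"wy":0,"wz":-1,"hand":40},{"dx":-0.06,"dy":-0.015,"dz":0,"wx":0,"wy":0,"wz":-2.6,"hand":40},{"dx":-0.06,"dy":-0.015,"dz":0,"wx":0,"wy":0,"wz":-4.2,"hand":40},{"dx":-0.06,"dy":-0.015,"dz":0.2,"wx":0,"wy":0,"wz":-5.8,"hand":40},{"dx":-0.06,"dy":-0.015,"dz":0.4,"wx":0,"wy":0,"wz":-7.4,"hand":40},{"dx":-0.06,"dy":-0.015,"dz":0.6,"wx":0,"wy":0,"wz":-9,"hand":40},{"dx":-0.06,"dy":-0.015,"dz":0.8,"wx":0,"wy":0,"wz":-10.6,"hand":40},{"dx":-0.06,"dy":-0.015,"dz":1,"wx":0,"wy":0,"wz":-12.2,"hand":40},{"dx":-0.06,"dy":-0.015,"dz":1.2,"wx":0,"wy":0,"wz":-13.8,"hand":40},{"dx":-0.06,"dy":-0.015,"dz":1.4,"wx":0,"wy":0,"wz":-15,"hand":40},{"dx":-0.06,"dy":-0.015,"dz":1.5,"wx":0,"wy":0,"wz":-15.53,"hand":40},{"dx":-0.06,"dy":-0.015,"dz":1.5,"wx":0,"wy":0,"wz":-15.53,"hand":40},{"dx":-0.06,"dy":-0.015,"dz":1.5,"wx":0,"wy":0,"wz":-15.53,"hand":40}]}}

```text
clock: 12.1
eef_pos: [0.5846, -0.1851, 0.1666]
tool_rot: [0.146, 0.989, 0.0, -0.0]
ft_force: [0.4, 0.4, -0.0]
grip_width: 0.0398
grasp_force: 0.0
```

Run:
```python
from h import *
np.set_printoptions(precision=4,suppress=True)
o,im=snap('wrist','w5'); C=cam('wrist',o); im=im[:,:,::-1]
print(o['eef_pos'],o['joint_pos'],o['grip_width'])
M=R.from_quat(o['tool_rot']).as_matrix(); print('heading',np.degrees(np.arctan2(M[1,1],M[0,1])))
p=proj(C,[.5846,-.1857,.113]); print(p, proj(C,o['eef_pos']))
x,y=int(p[0]),int(p[1]); x0,y0=x-55,y-45
c=cv2.resize(im[y0:y0+90,x0:x0+110],(660,540),interpolation=cv2.INTER_CUBIC)
for cc,col in [((.5846,-.1857),(0,255,0))]:
    a=np.radians(-16.7); e=np.array([np.cos(a),np.sin(a)]); n=np.array([-e[1],e[0]])
    q=[(proj(C,[*(np.array(cc)+s*e*.016+t*n*.0045),.113])-[x0,y0])*6 for s,t in [(1,1),(1,-1),(-1,-1),(-1,1)]]
    cv2.polylines(c,[np.int32(q)],True,col,1)
cv2.imwrite('pics/v6.png',c)
```

```text
[ 0.5846 -0.1851  0.1666] [-0.3067  0.5039  0.1928  1.2598  0.0001 -0.0134] 0.039837214945461566
heading 73.19752718441039
[275.0148 232.8492] [276.3937 273.0889]
```

View pics/v6.png

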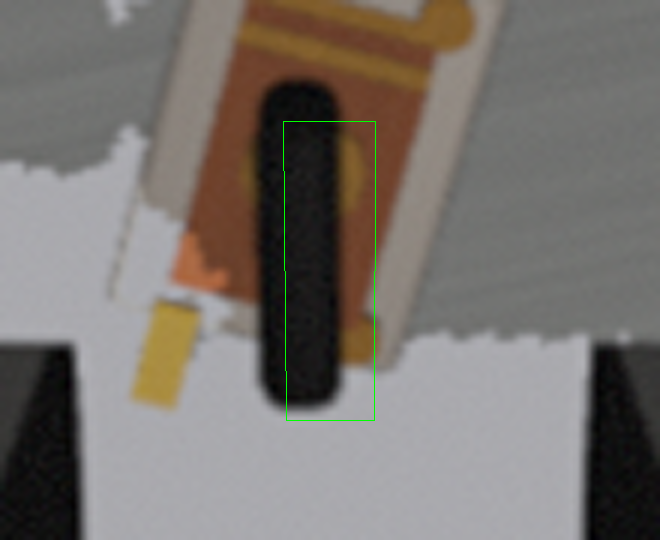

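The head (columns 262-340 of the crop, upright) is parallel to the fingers but about 3.3 mm left of the finger midline (335); orientation is right. Shift, descend, close.

{"fn": "drive_tool", "kwargs": {"rows": [{"dx":0.018,"dy":-0.066,"dz":0.1,"wx":0,"wy":0,"wz":0,"hand":40},{"dx":0.018,"dy":-0.066,"dz":0.4,"wx":0,"wy":0,"wz":0,"hand":40},{"dx":0.018,"dy":-0.066,"dz":0.8,"wx":0,"wy":0,"wz":0,"hand":40},{"dx":0.018,"dy":-0.066,"dz":1.15,"wx":0,"wy":0,"wz":0,"hand":40},{"dx":0.018,"dy":-0.066,"dz":1.35,"wx":0,"wy":0,"wz":0,"hand":40},{"dx":0.018,"dy":-0.066,"dz":1.39,"wx":0,"wy":0,"wz":0,"hand":30},{"dx":0.018,"dy":-0.066,"dz":1.39,"wx":0,"wy":0,"wz":0,"hand":22},{"dx":0.018,"dy":-0.066,"dz":1.39,"wx":0,"wy":0,"wz":0,"hand":16},{"dx":0.018,"dy":-0.066,"dz":1.39,"wx":0,"wy":0,"wz":0,"hand":14},{"dx":0.018,"dy":-0.066,"dz":1.39,"wx":0,"wy":0,"wz":0,"hand":12},{"dx":0.018,"dy":-0.066,"dz":1.39,"wx":0,"wy":0,"wz":0,"hand":11},{"dx":0.018,"dy":-0.066,"dz":1.39,"wx":0,"wy":0,"wz":0,"hand":11}]}}

```text
clock: 13.35
eef_pos: [0.5824, -0.189, 0.0973]
tool_rot: [0.146, 0.989, -0.0, 0.0]
ft_force: [-0.1, 0.0, -0.2]
grip_width: 0.011
grasp_force: 0.0
```

```bash
cat > st.py <<'E'
from h import *
np.set_printoptions(precision=3,suppress=True)
o=bot.get_obs(); M=R.from_quat(o['tool_rot']).as_matrix()
print(o['clock'],o['eef_pos'],'F',o['ft_force'],'Ftool',M.T@o['ft_force'],'T',o['ft_torque'],'w',o['grip_width'],o['grasp_force'],'h',np.degrees(np.arctan2(M[1,1],M[0,1])),'j',o['joint_pos'])
E
python3 st.py
```

```text
13.35 [ 0.582 -0.189  0.097] F [-0.065  0.035 -0.219] Ftool [0.072 0.015 0.219] T [-0.03   0.011 -0.012] w 0.011020819810920828 0.0 h 73.16221059134261 j [-0.314  0.553  0.086  1.103 -0.    -0.02 ]
```

{"fn": "drive_tool", "kwargs": {"rows": [{"dx":0,"dy":0,"dz":0,"wx":0,"wy":0,"wz":0,"hand":8},{"dx":0,"dy":0,"dz":0,"wx":0,"wy":0,"wz":0,"hand":4},{"dx":0,"dy":0,"dz":0,"wx":0,"wy":0,"wz":0,"hand":2},{"dx":0,"dy":0,"dz":0,"wx":0,"wy":0,"wz":0,"hand":2}]}}

```text
clock: 13.75
eef_pos: [0.5827, -0.1883, 0.0974]
tool_rot: [0.146, 0.989, 0.001, 0.0]
ft_force: [0.3, 4.2, 3.3]
grip_width: 0.008
grasp_force: 60.4
```

```bash
python3 st.py
```

```text
13.75 [ 0.583 -0.188  0.097] F [0.32  4.242 3.323] Ftool [ 0.918  4.158 -3.318] T [ 0.919 -0.039  0.025] w 0.007978686517011701 60.37598669528961 h 73.19982361736703 j [-0.313  0.553  0.086  1.103  0.001 -0.02 ]
```

{"fn": "drive_tool", "kwargs": {"rows": [{"dx":0,"dy":0.012,"dz":0,"wx":0,"wy":0,"wz":0.6,"hand":2},{"dx":0,"dy":0.012,"dz":0,"wx":0,"wy":0,"wz":1.6,"hand":2},{"dx":0,"dy":0.012,"dz":0,"wx":0,"wy":0,"wz":2.8,"hand":2},{"dx":0,"dy":0.012,"dz":0,"wx":0,"wy":0,"wz":4,"hand":2},{"dx":0,"dy":0.012,"dz":0,"wx":0,"wy":0,"wz":5.2,"hand":2},{"dx":0,"dy":0.012,"dz":0,"wx":0,"wy":0,"wz":6.4,"hand":2},{"dx":0,"dy":0.012,"dz":0,"wx":0,"wy":0,"wz":7.6,"hand":2},{"dx":0,"dy":0.012,"dz":0,"wx":0,"wy":0,"wz":8.8,"hand":2},{"dx":0,"dy":0.012,"dz":0,"wx":0,"wy":0,"wz":10,"hand":2},{"dx":0,"dy":0.012,"dz":0,"wx":0,"wy":0,"wz":10,"hand":2}]}}

```text
clock: 14.75
eef_pos: [0.5837, -0.1871, 0.0975]
tool_rot: [0.551, 0.835, 0.002, 0.0]
ft_force: [2.5, 5.9, 2.5]
grip_width: 0.0081
grasp_force: 60.2
```

```bash
python3 st.py
```

```text
14.75 [ 0.584 -0.187  0.097] F [2.466 5.889 2.529] Ftool [ 4.449  4.589 -2.51 ] T [ 1.232 -0.425 -0.046] w 0.008136342745584514 60.23142457008362 h 23.132118976763408 j [-0.312  0.553  0.086  1.102  0.003  0.856]
```

{"fn": "drive_tool", "kwargs": {"rows": [{"dx":0.015,"dy":0.017,"dz":0,"wx":0,"wy":0,"wz":1,"hand":2},{"dx":0.015,"dy":0.017,"dz":0,"wx":0,"wy":0,"wz":2.2,"hand":2},{"dx":0.015,"dy":0.017,"dz":0,"wx":0,"wy":0,"wz":3.4,"hand":2},{"dx":0.015,"dy":0.017,"dz":0,"wx":0,"wy":0,"wz":4.6,"hand":2},{"dx":0.015,"dy":0.017,"dz":0,"wx":0,"wy":0,"wz":5.8,"hand":2},{"dx":0.015,"dy":0.017,"dz":0,"wx":0,"wy":0,"wz":7,"hand":2},{"dx":0.015,"dy":0.017,"dz":0,"wx":0,"wy":0,"wz":8.2,"hand":2},{"dx":0.015,"dy":0.017,"dz":0,"wx":0,"wy":0,"wz":9.4,"hand":2},{"dx":0.015,"dy":0.017,"dz":0,"wx":0,"wy":0,"wz":10.6,"hand":2},{"dx":0.015,"dy":0.017,"dz":0,"wx":0,"wy":0,"wz":11.4,"hand":2},{"dx":0.015,"dy":0.017,"dz":0,"wx":0,"wy":0,"wz":11.4,"hand":2}]}}

```text
clock: 15.85
eef_pos: [0.5856, -0.1872, 0.0975]
tool_rot: [0.882, 0.47, 0.002, 0.001]
ft_force: [6.8, 4.0, 0.1]
grip_width: 0.008
grasp_force: 59.8
```

```bash
python3 st.py
```

```text
15.85 [ 0.586 -0.187  0.098] F [6.843 4.005 0.128] Ftool [ 7.139  3.45  -0.092] T [ 0.702 -1.051 -0.037] w 0.008049437853397155 59.780890345573425 h -33.867053386628065 j [-0.31   0.554  0.088  1.1    0.002  1.852]
```

{"fn": "drive_tool", "kwargs": {"rows": [{"dx":0.042,"dy":0.02,"dz":0,"wx":0,"wy":0,"wz":0.6,"hand":2},{"dx":0.042,"dy":0.02,"dz":0,"wx":0,"wy":0,"wz":1.4,"hand":2},{"dx":0.042,"dy":0.02,"dz":0,"wx":0,"wy":0,"wz":2.2,"hand":2},{"dx":0.042,"dy":0.02,"dz":0,"wx":0,"wy":0,"wz":3,"hand":2},{"dx":0.042,"dy":0.02,"dz":0,"wx":0,"wy":0,"wz":3.8,"hand":2},{"dx":0.042,"dy":0.02,"dz":0,"wx":0,"wy":0,"wz":4,"hand":2}]}}

```text
clock: 16.45
eef_pos: [0.5862, -0.1875, 0.0975]
tool_rot: [0.951, 0.31, 0.001, 0.002]
ft_force: [4.1, -1.5, 0.8]
grip_width: 0.0083
grasp_force: 60.0
```

```bash
python3 st.py
```

```text
16.45 [ 0.586 -0.188  0.097] F [ 4.109 -1.457  0.84 ] Ftool [ 2.464  3.6   -0.826] T [-0.163 -0.648 -0.062] w 0.008275407138443984 60.020790696144104 h -53.92090709252353 j [-0.309  0.557  0.092  1.103 -0.002  2.203]
```

{"fn": "drive_tool", "kwargs": {"rows": [{"dx":0.01,"dy":0.018,"dz":0,"wx":0,"wy":0,"wz":0.8,"hand":2},{"dx":0.01,"dy":0.018,"dz":0,"wx":0,"wy":0,"wz":1.6,"hand":2},{"dx":0.01,"dy":0.018,"dz":0,"wx":0,"wy":0,"wz":2.4,"hand":2},{"dx":0.01,"dy":0.018,"dz":0,"wx":0,"wy":0,"wz":3.2,"hand":2},{"dx":0.01,"dy":0.018,"dz":0,"wx":0,"wy":0,"wz":4,"hand":2},{"dx":0.01,"dy":0.018,"dz":0,"wx":0,"wy":0,"wz":4,"hand":2}]}}

```text
clock: 17.05
eef_pos: [0.5865, -0.1881, 0.0975]
tool_rot: [0.99, 0.14, 0.001, 0.001]
ft_force: [1.7, -3.0, 1.7]
grip_width: 0.0076
grasp_force: 60.1
```

```bash
python3 st.py
```

```text
17.05 [ 0.587 -0.188  0.097] F [ 1.683 -2.982  1.743] Ftool [ 0.788  3.338 -1.733] T [-0.488 -0.385 -0.024] w 0.007627854476468553 60.116702914237976 h -73.84857249865242 j [-0.309  0.558  0.095  1.106 -0.002  2.55 ]
```

{"fn": "drive_tool", "kwargs": {"rows": [{"dx":0,"dy":0.018,"dz":0,"wx":0,"wy":0,"wz":0.8,"hand":2},{"dx":0,"dy":0.018,"dz":0,"wx":0,"wy":0,"wz":1.6,"hand":2},{"dx":0,"dy":0.018,"dz":0,"wx":0,"wy":0,"wz":2.4,"hand":2},{"dx":0,"dy":0.018,"dz":0,"wx":0,"wy":0,"wz":3.2,"hand":2},{"dx":0,"dy":0.018,"dz":0,"wx":0,"wy":0,"wz":4,"hand":2},{"dx":0,"dy":0.018,"dz":0,"wx":0,"wy":0,"wz":4,"hand":2}]}}

```text
clock: 17.65
eef_pos: [0.5866, -0.1888, 0.0975]
tool_rot: [0.999, -0.033, 0.001, 0.001]
ft_force: [2.7, -4.4, 2.8]
grip_width: 0.0077
grasp_force: 60.2
```

```bash
python3 st.py
```

```text
17.65 [ 0.587 -0.189  0.097] F [ 2.704 -4.368  2.761] Ftool [ 2.989  4.186 -2.748] T [-0.671 -0.331 -0.035] w 0.007743522849400728 60.18660485744476 h -93.78395485193856 j [-0.31   0.559  0.097  1.106 -0.002  2.897]
```

No stop yet after 167°. Forces fit a screw axis at about (0.5846,-0.1887), so I regrasp there half a turn back.

{"fn": "drive_tool", "kwargs": {"rows": [{"dx":0,"dy":0.01,"dz":0,"wx":0,"wy":0,"wz":0,"hand":14},{"dx":0,"dy":0.02,"dz":0,"wx":0,"wy":0,"wz":0,"hand":26},{"dx":0,"dy":0.02,"dz":0,"wx":0,"wy":0,"wz":0,"hand":36},{"dx":0,"dy":0.02,"dz":0,"wx":0,"wy":0,"wz":0,"hand":40},{"dx":-0.04,"dy":0.02,"dz":-0.3,"wx":0,"wy":0,"wz":0,"hand":40},{"dx":-0.04,"dy":0.02,"dz":-0.8,"wx":0,"wy":0,"wz":0,"hand":40},{"dx":-0.04,"dy":0.02,"dz":-1,"wx":0,"wy":0,"wz":-1,"hand":40},{"dx":-0.04,"dy":0.02,"dz":-1,"wx":0,"wy":0,"wz":-2.5,"hand":40},{"dx":-0.04,"dy":0.02,"dz":-1,"wx":0,"wy":0,"wz":-4.1,"hand":40},{"dx":-0.04,"dy":0.02,"dz":-1,"wx":0,"wy":0,"wz":-5.7,"hand":40},{"dx":-0.04,"dy":0.02,"dz":-1,"wx":0,"wy":0,"wz":-7.3,"hand":40},{"dx":-0.04,"dy":0.02,"dz":-1,"wx":0,"wy":0,"wz":-8.9,"hand":40},{"dx":-0.04,"dy":0.02,"dz":-1,"wx":0,"wy":0,"wz":-10.5,"hand":40},{"dx":-0.04,"dy":0.02,"dz":-1,"wx":0,"wy":0,"wz":-12.1,"hand":40},{"dx":-0.04,"dy":0.02,"dz":-1,"wx":0,"wy":0,"wz":-13.7,"hand":40},{"dx":-0.04,"dy":0.02,"dz":-1,"wx":0,"wy":0,"wz":-15.3,"hand":40},{"dx":-0.04,"dy":0.02,"dz":-1,"wx":0,"wy":0,"wz":-16.9,"hand":40},{"dx":-0.04,"dy":0.02,"dz":-1,"wx":0,"wy":0,"wz":-18,"hand":40},{"dx":-0.04,"dy":0.02,"dz":-1,"wx":0,"wy":0,"wz":-18,"hand":40}]}}

```text
clock: 19.55
eef_pos: [0.5839, -0.1882, 0.1469]
tool_rot: [0.73, 0.683, -0.0, -0.0]
ft_force: [-0.9, -0.3, 0.1]
grip_width: 0.0396
grasp_force: 0.0
```

{"fn": "drive_tool", "kwargs": {"rows": [{"dx":0,"dy":0,"dz":0,"wx":0,"wy":0,"wz":-1,"hand":40},{"dx":0,"dy":0,"dz":0,"wx":0,"wy":0,"wz":-2.5,"hand":40},{"dx":0,"dy":0,"dz":0,"wx":0,"wy":0,"wz":-4.1,"hand":40},{"dx":0,"dy":0,"dz":0,"wx":0,"wy":0,"wz":-5.7,"hand":40},{"dx":0,"dy":0,"dz":0,"wx":0,"wy":0,"wz":-7.3,"hand":40},{"dx":0,"dy":0,"dz":0,"wx":0,"wy":0,"wz":-8.9,"hand":40},{"dx":0,"dy":0,"dz":0,"wx":0,"wy":0,"wz":-10.5,"hand":40},{"dx":0,"dy":0,"dz":0,"wx":0,"wy":0,"wz":-12.1,"hand":40},{"dx":0,"dy":0,"dz":0,"wx":0,"wy":0,"wz":-13.7,"hand":40},{"dx":0,"dy":0,"dz":0,"wx":0,"wy":0,"wz":-15.3,"hand":40},{"dx":0,"dy":0,"dz":0,"wx":0,"wy":0,"wz":-16.9,"hand":40},{"dx":0,"dy":0,"dz":0,"wx":0,"wy":0,"wz":-18,"hand":40},{"dx":0,"dy":0,"dz":0,"wx":0,"wy":0,"wz":-18,"hand":40},{"dx":0,"dy":0,"dz":0,"wx":0,"wy":0,"wz":-18,"hand":40}]}}

```text
clock: 20.95
eef_pos: [0.5841, -0.1883, 0.147]
tool_rot: [0.035, 0.999, 0.0, -0.0]
ft_force: [-0.2, 0.2, 0.4]
grip_width: 0.04
grasp_force: 0.0
```

```bash
python3 st.py
python3 - <<'E'
from h import *
o,im=snap('wrist','w6'); C=cam('wrist',o); im=im[:,:,::-1]
p=proj(C,[.5846,-.1887,.113]); x0,y0=int(p[0])-55,int(p[1])-45
w=np.zeros(im.shape[:2],np.uint8); w[y0+5:y0+72,x0+20:x0+90]=(im.max(2)<60)[y0+5:y0+72,x0+20:x0+90]
cs=max(cv2.findContours(w,cv2.RETR_EXTERNAL,cv2.CHAIN_APPROX_NONE)[0],key=cv2.contourArea)
P=np.array([atz(C,u,v,.113)[:2] for u,v in cs[:,0].astype(float)],np.float32); print(p,cv2.minAreaRect(P))
cv2.imwrite('pics/v7.png',cv2.resize(im[y0:y0+90,x0:x0+110],(660,540),interpolation=cv2.INTER_CUBIC))
E
```

```text
20.95 [ 0.584 -0.188  0.147] F [-0.154  0.193  0.416] Ftool [ 0.168  0.182 -0.416] T [ 0.027 -0.016 -0.008] w 0.04002124999949521 0.0 h 85.99155308711306 j [-0.312  0.517  0.162  1.216  0.    -0.242]
[275.139509   245.93426234] ((0.5802253484725952, -0.18906596302986145), (0.007694339845329523, 0.03425603359937668), 86.2884292602539)
```

View pics/v7.png

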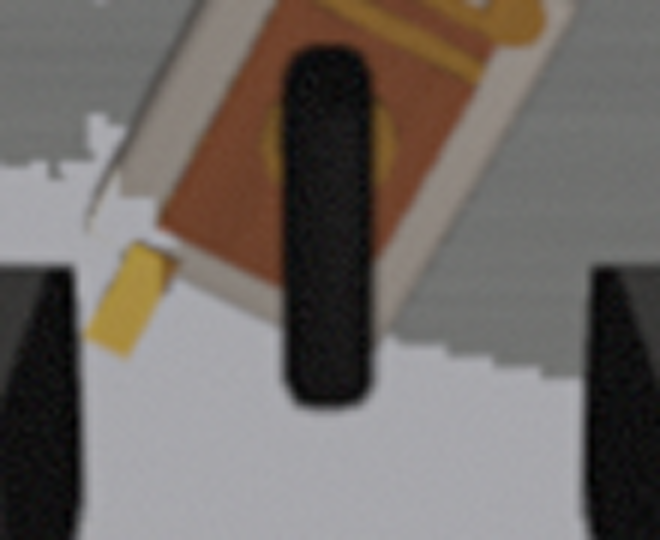

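The head (columns 285-372) is upright and centred between the fingers (mid 333). Descend and grip.

{"fn": "drive_tool", "kwargs": {"rows": [{"dx":-0.01,"dy":-0.01,"dz":0.3,"wx":0,"wy":0,"wz":0,"hand":36},{"dx":-0.01,"dy":-0.01,"dz":0.7,"wx":0,"wy":0,"wz":0,"hand":30},{"dx":-0.01,"dy":-0.01,"dz":0.95,"wx":0,"wy":0,"wz":0,"hand":24},{"dx":-0.01,"dy":-0.01,"dz":1,"wx":0,"wy":0,"wz":0,"hand":18},{"dx":-0.01,"dy":-0.01,"dz":1,"wx":0,"wy":0,"wz":0,"hand":12},{"dx":-0.01,"dy":-0.01,"dz":1,"wx":0,"wy":0,"wz":0,"hand":6},{"dx":-0.01,"dy":-0.01,"dz":1,"wx":0,"wy":0,"wz":0,"hand":2},{"dx":-0.01,"dy":-0.01,"dz":1,"wx":0,"wy":0,"wz":0,"hand":2},{"dx":-0.01,"dy":-0.01,"dz":1,"wx":0,"wy":0,"wz":0,"hand":2}]}}

```text
clock: 21.9
eef_pos: [0.5846, -0.1888, 0.0973]
tool_rot: [0.033, 0.999, 0.0, 0.0]
ft_force: [-1.6, 1.0, -2.4]
grip_width: 0.0081
grasp_force: 59.4
```

{"fn": "drive_tool", "kwargs": {"rows": [{"dx":0,"dy":0,"dz":0,"wx":0,"wy":0,"wz":0.7,"hand":2},{"dx":0,"dy":0,"dz":0,"wx":0,"wy":0,"wz":1.4,"hand":2},{"dx":0,"dy":0,"dz":0,"wx":0,"wy":0,"wz":2,"hand":2},{"dx":0,"dy":0,"dz":0,"wx":0,"wy":0,"wz":2,"hand":2}]}}

```text
clock: 22.3
eef_pos: [0.5846, -0.1888, 0.0973]
tool_rot: [0.12, 0.993, 0.0, 0.0]
ft_force: [-0.5, 1.9, -1.5]
grip_width: 0.0078
grasp_force: 59.5
```

```bash
python3 st.py
```

```text
22.3 [ 0.585 -0.189  0.097] F [-0.477  1.873 -1.507] Ftool [0.911 1.704 1.507] T [ 0.252  0.083 -0.085] w 0.007841989858853794 59.46385681629181 h 76.16714821635586 j [-0.312  0.557  0.092  1.106  0.    -0.071]
```

{"fn": "drive_tool", "kwargs": {"rows": [{"dx":0,"dy":0,"dz":0,"wx":0,"wy":0,"wz":0.7,"hand":2},{"dx":0,"dy":0,"dz":0,"wx":0,"wy":0,"wz":1.4,"hand":2},{"dx":0,"dy":0,"dz":0,"wx":0,"wy":0,"wz":1.4,"hand":2}]}}

```text
clock: 22.6
eef_pos: [0.5846, -0.1888, 0.0973]
tool_rot: [0.18, 0.984, 0.0, 0.0]
ft_force: [-0.6, 0.8, -1.9]
grip_width: 0.0082
grasp_force: 59.5
```

```bash
python3 st.py
```

```text
22.6 [ 0.585 -0.189  0.097] F [-0.593  0.845 -1.923] Ftool [0.855 0.579 1.922] T [ 0.243  0.197 -0.067] w 0.008206079351720874 59.525325894355774 h 69.22503746050356 j [-0.312  0.557  0.092  1.106  0.     0.05 ]
```

{"fn": "drive_tool", "kwargs": {"rows": [{"dx":0,"dy":0,"dz":0,"wx":0,"wy":0,"wz":0.7,"hand":2},{"dx":0,"dy":0,"dz":0,"wx":0,"wy":0,"wz":1.4,"hand":2},{"dx":0,"dy":0,"dz":0,"wx":0,"wy":0,"wz":1.4,"hand":2}]}}

```text
clock: 22.9
eef_pos: [0.5846, -0.1888, 0.0973]
tool_rot: [0.24, 0.971, 0.0, 0.0]
ft_force: [-0.9, 1.2, -1.3]
grip_width: 0.0081
grasp_force: 59.6
```

```bash
python3 st.py
```

```text
22.9 [ 0.585 -0.189  0.097] F [-0.936  1.204 -1.326] Ftool [1.389 0.63  1.326] T [ 0.271  0.145 -0.054] w 0.008084171971369241 59.584665298461914 h 62.267287335871806 j [-0.313  0.557  0.092  1.106  0.     0.172]
```

{"fn": "drive_tool", "kwargs": {"rows": [{"dx":0,"dy":0,"dz":0,"wx":0,"wy":0,"wz":0.7,"hand":2},{"dx":0,"dy":0,"dz":0,"wx":0,"wy":0,"wz":1.4,"hand":2},{"dx":0,"dy":0,"dz":0,"wx":0,"wy":0,"wz":1.4,"hand":2}]}}

```text
clock: 23.2
eef_pos: [0.5846, -0.1888, 0.0973]
tool_rot: [0.297, 0.955, -0.0, 0.0]
ft_force: [-1.2, 0.7, -0.7]
grip_width: 0.008
grasp_force: 64.2
```

```bash
python3 st.py
```

```text
23.2 [ 0.585 -0.189  0.097] F [-1.172  0.709 -0.666] Ftool [ 1.367 -0.081  0.666] T [0.195 0.253 0.981] w 0.0080496442514214 64.24662709236145 h 55.437165023727474 j [-0.312  0.557  0.092  1.106 -0.     0.291]
```

Stop reached (torque 0.98 N m). Ease back to find the seated angle.

{"fn": "drive_tool", "kwargs": {"rows": [{"dx":0,"dy":0,"dz":0,"wx":0,"wy":0,"wz":-0.3,"hand":2},{"dx":0,"dy":0,"dz":0,"wx":0,"wy":0,"wz":-0.3,"hand":2}]}}

```text
clock: 23.4
eef_pos: [0.5846, -0.1888, 0.0973]
tool_rot: [0.286, 0.958, 0.0, 0.0]
ft_force: [-1.5, 1.5, -0.5]
grip_width: 0.0077
grasp_force: 60.1
```

```bash
python3 st.py
```

```text
23.4 [ 0.585 -0.189  0.097] F [-1.459  1.519 -0.482] Ftool [2.053 0.472 0.481] T [0.248 0.221 0.475] w 0.007721162914878716 60.09657025337219 h 56.792934332304725 j [-0.312  0.557  0.092  1.106  0.     0.267]
```

{"fn": "drive_tool", "kwargs": {"rows": [{"dx":0,"dy":0,"dz":0,"wx":0,"wy":0,"wz":-0.3,"hand":2},{"dx":0,"dy":0,"dz":0,"wx":0,"wy":0,"wz":-0.3,"hand":2}]}}

```text
clock: 23.6
eef_pos: [0.5846, -0.1889, 0.0973]
tool_rot: [0.274, 0.962, 0.0, 0.0]
ft_force: [-0.9, 1.8, 1.5]
grip_width: 0.008
grasp_force: 59.9
```

```bash
python3 st.py
```

```text
23.6 [ 0.585 -0.189  0.097] F [-0.872  1.754  1.518] Ftool [ 1.665  1.032 -1.517] T [0.368 0.35  0.02 ] w 0.00797091519603143 59.874932169914246 h 58.189036477652444 j [-0.313  0.557  0.092  1.106  0.     0.243]
```

Zero torque at heading 58.2°, so that is the seated angle. Back off 90°.

{"fn": "drive_tool", "kwargs": {"rows": [{"dx":0,"dy":0,"dz":0,"wx":0,"wy":0,"wz":-0.6,"hand":2},{"dx":0,"dy":0,"dz":0,"wx":0,"wy":0,"wz":-1.6,"hand":2},{"dx":0,"dy":0,"dz":0,"wx":0,"wy":0,"wz":-2.8,"hand":2},{"dx":0,"dy":0,"dz":0,"wx":0,"wy":0,"wz":-4,"hand":2},{"dx":0,"dy":0,"dz":0,"wx":0,"wy":0,"wz":-5.2,"hand":2},{"dx":0,"dy":0,"dz":0,"wx":0,"wy":0,"wz":-6.4,"hand":2},{"dx":0,"dy":0,"dz":0,"wx":0,"wy":0,"wz":-7.6,"hand":2},{"dx":0,"dy":0,"dz":0,"wx":0,"wy":0,"wz":-8.8,"hand":2},{"dx":0,"dy":0,"dz":0,"wx":0,"wy":0,"wz":-10,"hand":2},{"dx":0,"dy":0,"dz":0,"wx":0,"wy":0,"wz":-11.2,"hand":2},{"dx":0,"dy":0,"dz":0,"wx":0,"wy":0,"wz":-12.4,"hand":2},{"dx":0,"dy":0,"dz":0,"wx":0,"wy":0,"wz":-13.6,"hand":2},{"dx":0,"dy":0,"dz":0,"wx":0,"wy":0,"wz":-14.8,"hand":2},{"dx":0,"dy":0,"dz":0,"wx":0,"wy":0,"wz":-16,"hand":2},{"dx":0,"dy":0,"dz":0,"wx":0,"wy":0,"wz":-17,"hand":2},{"dx":0,"dy":0,"dz":0,"wx":0,"wy":0,"wz":-17.7,"hand":2},{"dx":0,"dy":0,"dz":0,"wx":0,"wy":0,"wz":-18.04,"hand":2},{"dx":0,"dy":0,"dz":0,"wx":0,"wy":0,"wz":-18.04,"hand":2},{"dx":0,"dy":0,"dz":0,"wx":0,"wy":0,"wz":-18.04,"hand":2}]}}

```text
clock: 25.5
eef_pos: [0.5847, -0.1888, 0.0972]
tool_rot: [-0.487, 0.873, -0.0, 0.0]
ft_force: [-1.0, 2.3, 1.1]
grip_width: 0.0082
grasp_force: 60.0
```

```bash
python3 st.py
python3 - <<'E'
from h import *
o,im=snap('scene','s2'); C=cam('top'); o,it=snap('top','t2')
a=cv2.resize(im[150:330,130:430,::-1],(800,480),interpolation=cv2.INTER_CUBIC); cv2.imwrite('pics/v8.png',a)
E
```

```text
25.5 [ 0.585 -0.189  0.097] F [-1.047  2.294  1.136] Ftool [-1.403  2.096 -1.136] T [0.504 0.319 0.014] w 0.00823662494193123 59.98261749744415 h 148.32392074351958 j [-0.313  0.557  0.092  1.106  0.    -1.33 ]
```

View pics/v8.png

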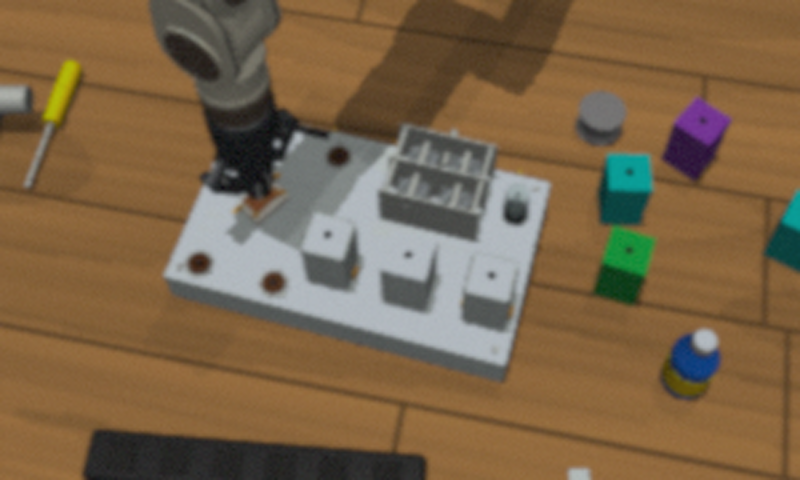

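The can stands in line between the fixed cans (hole at crop (408,255), level with the neighbours at (327,234) and (491,275)). The bystanders haven't moved, and the gripper still holds the screw a quarter turn off its stop.

```bash
python3 -c "
from workcell import bot
print(bot.job_done())"
```

```text
the job is handed in; nothing more can be done
None
```

The can is seated flat over the coil and released, and the padder screw was run in to its stop, backed off 90° and is still gripped there; the job was handed in at about 25.6 s.

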